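# Set the worn edge guide to the strap gauge, slack taken up

## Task

Set the edge guide of the leather skiving bed to the 30 mm strap gauge (the wider of the two steel blocks): swing the guide open with its lever, stand the gauge upright on the bed between the guide's nose and the rail, its middle in front of the nose, then pull the lever back the closing way through its slack until the nose pushes the gauge home on the rail and nips it with a light squeeze of about 10 N, never over 20 N. Let go of the lever without easing it back, so that the slack stays taken up on the closing side and the gauge stays nipped. Leave everything else on the bench where it is.

Things in the scene. Friction and masses are not known exactly. Their poses are not given: they have to be found in the camera images.
- bed: cream flat bed plate, 200 (x) by 340 (y) by 20 mm thick, fixed; origin under its centre. A pivot stands at x 0, y 0. On it a dark steel rail, 120 mm long along bed y (centre y +120 mm), 30 mm wide, 16 mm high above the bed; its working face looks to -x and lies at bed x = +42 mm, give or take 6 mm as it was screwed down by hand
- guide (a joint): angle (rad) of the aluminium guide arm about the vertical pivot; 0: arm along bed +y. Growing opens (nose moves to bed -x). Range -0.24 to 0.42. At 0 the gap nose to rail is 30 mm (rail at 42 mm), 12 mm more per 0.1 rad. Stiff: steady friction of about 5 N at the lever's pin; stays where left. Arm 14 mm wide, top 15 mm above the bed
- nose: steel roller, the guide's nose, at the end of the guide arm: upright cylinder of 12 mm radius, top 18 mm above the bed, axis 120 mm from the pivot along the arm; turns freely about its own axis; origin on its axis at the bed's top face. It is what touches the gauge
- lever (a joint): slack: angle (rad) of the lever relative to the guide arm about the same pivot, positive the same way. It swings loosely from -0.07 to +0.07 and drives the guide only against a limit: -0.07 when closing, +0.07 when opening. At 0 the lever points exactly opposite to the guide arm
- lever_pin (a point): centre of the top of the upright round brass hand pin at the lever's end: 16 mm diameter, top 90 mm and lever bar top 41 mm above the bench, 120 mm from the pivot, on the far side of it from the nose. It moves on an arc about the pivot: towards bed +x opens the guide, towards bed -x closes it
- gauge30: loose steel strap gauge, the wider of two: block 30 mm wide (x), 60 mm long (y), 20 mm high, with an upright grip tab on top, 12 mm (x) by 28 mm (y), from 20 to 56 mm above the underside; origin at the centre of the underside; about 300 g; sliding it over the bed takes 2 to 4 N. When set, its width lies between nose and rail, its length along the rail
- gauge18: bystander: the same shape of gauge but the block is only 18 mm wide; leave alone. The two gauges may be on either side of the bed
- dye_bottle: bystander: amber bottle, 48 mm diameter, 120 mm tall
- paste_jar: bystander: white jar with a steel cap, 64 mm diameter, 60 mm tall
- burnisher: bystander: small turned wooden edge burnisher, 40 mm diameter, 80 mm tall
- mallet: bystander: mallet with a white cylindrical head and wooden handle, lying
- brush: bystander: brush, lying
- awl: bystander: awl with a wooden handle, lying
Not all that is in view belongs to the job. Leave any yellow look-alike of the gauge30 alone.

How it is judged:
By the outcome, as a careful person would: the job done as asked, in the order asked, and still so for the second after the job is handed in, with the robot touching nothing.
It also fails if it takes over 72 s, if anything falls off the work surface, if the arm or the gripper's body presses on something with over 40 N, if the wrist force passes 120 N, or if a joint passes its speed limit or range.

## Robot

A 6-joint arm with a two-finger parallel gripper is mounted at the origin on the work surface. World frame = base frame: x ahead of the robot, y to its left, z up, the work surface at z = 0. Lengths are in m, angles in rad, forces in N, time in s.
With the tool pointing down it reaches from about 0.275 to 1 m from the base axis. Payload 8.4 kg.
Tool frame: the origin (TCP) lies on the centre line of the jaws, within the pads' length; the fingertips stand 17 mm ahead of it and the grasp point (between the pads) lies 2 mm behind it (bot.tcp_to_tips is the y of the fingertips in the tool frame, in m); y points along the fingers, z is the direction in which the jaws open and shut, and the axes are right-handed (so a half turn about y gives the same grasp; the last joint's range is limited). The gripper opens to 85 mm and grips with 20 to 120 N. Pads are 22 mm wide; open, the fingers measure 114 mm over their backs; the gripper's body (76 mm by 85 mm) begins 54 mm behind the grasp point. The pads swing forward as they close: fully open they stand 13 mm farther back than shut.
Start: joints at [1.199, 0.353, 1.633, -0, 1.155, -0.002], TCP at [0.226, 0.583, 0.248] pointing down, gripper open.
Joint ranges: [-2.63, 2.63], [-0.92, 2.1], [0.06, 2.66], [-1.3, 4.44], [0, 2.69], [-3.02, 3.02]. Speed limits (rad/s): [2.22, 2.22, 2.79, 3.14, 3.14, 3.14].

## Interface

Orientations are given as a unit quaternion [x, y, z, w].
In Python, from workcell import bot, hand, kinematics, get_obs, vision, hand_in gives the robot as it stands. The module is installed in compiled form; this text tells all that it offers. Calls block until the motion is done:
- bot.reach(position, orientation): joint-space move of the TCP to a pose.
- bot.servo_line(position, ori=None, velocity=0.15): straight line of the TCP; ori=None keeps the orientation; velocity is the mean speed in m/s.
- bot.goto_joints(angles): joint-space move.
- hand.move_gripper(opening, strength=None): finger opening in m; strength is the grip in N (None keeps the last); returns when the fingers have stopped.
- bot.dwell(seconds).
- kinematics.solve_ik(position, orientation): joint angles nearest the present ones, or None.
- get_obs(): the state.
- vision.read_camera(name): name is "scene" or "side" or "wrist"; returns a dict with "frame" (420x560x3 uint8, red, green, blue), "intrinsics" (3x3 intrinsics, pixels), "view" (4x4, takes a point from world to camera coordinates). Camera axes: x right, y down, z forward; pixel columns grow to the right and rows downward; lengths in m; the calibration is good to about 2 mm. A picture is of the moment at which its call begins. There is no depth.
A pose or a line that the arm cannot do raises bot.IKError and nothing moves.
- hand_in(): hands the job in, once; it reports no verdict.
The state is a dict: "time_s": time; "joint_pos": joint angles; "joint_vel": joint speeds; "joint_efforts": joint torques, N m; "position": TCP position; "orientation": TCP orientation; "wrist_force": force on the tool from outside, world axes, zero at the start; "ft_torque": the same for the moment, N m; "gripper_width": finger opening in m.
Only numpy, scipy, OpenCV 4.12 (cv2) and the standard library are available. Lean on these libraries where they do the work, as an engineer would, in place of code of your own. Each camera call takes 0.05 s, during which the arm holds its last target. There are 200 camera calls.

## Working session

There is one attempt and no reset: what is moved stays moved. The work goes in short steps, each a Python script; the robot and the scene stay as the last script left them, time stands still between calls to the robot, and variables do not carry over. Pictures are saved under pics/ and viewed, about 8 in all and at most 12, crops included, and the job is handed in when it is done.

```bash
mkdir -p pics
cat > h.py <<'E'
import numpy as np, cv2
from workcell import bot, hand, kinematics, get_obs, vision, hand_in
def cam(n,save=None):
    d=vision.read_camera(n)
    if save: cv2.imwrite('pics/'+save,cv2.cvtColor(d['frame'],cv2.COLOR_RGB2BGR))
    return d
def ray(d,u,v,z):
    K=np.array(d['intrinsics']);V=np.array(d['view']);R=V[:3,:3];t=V[:3,3]
    c=-R.T@t; r=R.T@np.linalg.inv(K)@np.array([u,v,1.]); return c+r*(z-c[2])/r[2]
def proj(d,p):
    V=np.array(d['view']);q=np.array(d['intrinsics'])@(V[:3,:3]@np.array(p)+V[:3,3]);return q[:2]/q[2]
E
python3 - <<'E'
from h import *
import pickle
D={n:cam(n,n+'0.png') for n in('scene','side','wrist')}
pickle.dump(D,open('d0.pkl','wb'))
for n in D:
    V=np.array(D[n]['view']);print(n,-V[:3,:3].T@V[:3,3])
o=get_obs();print(o['position'],o['orientation'],o['time_s'],bot.tcp_to_tips,o['wrist_force'])
E
```

```text
scene [1.30151866 0.16222813 1.01315872]
side [ 0.16828044 -0.66224873  0.64293462]
wrist [0.15013085 0.61293918 0.37279897]
[0.22576213 0.5824403  0.24770314] [ 0.69543131 -0.1300703   0.12991905 -0.69467838] 0.15 0.017 [ 0.00202492 -0.29386555 -0.64047803]
```

View pics/scene0.png

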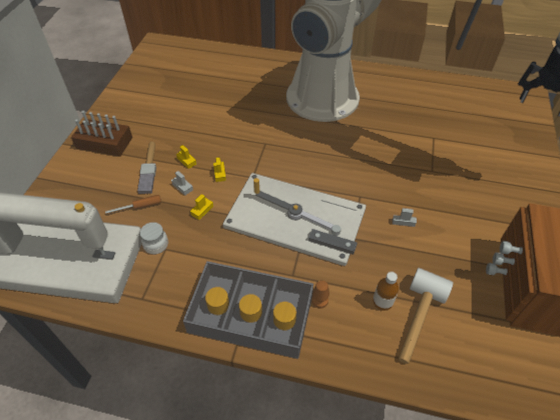

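View pics/side0.png

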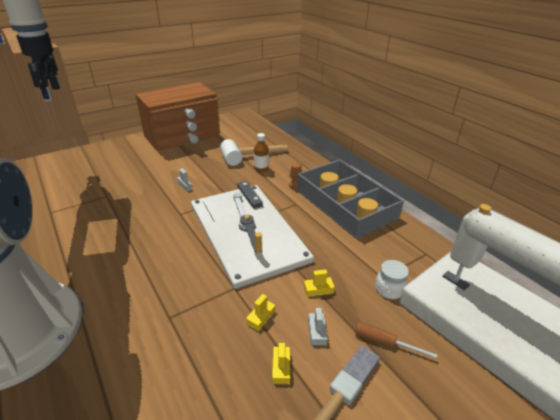

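Scene view: steel gauges at (181,184) and (404,217); yellow look-alikes at (186,157), (219,169) and (201,207), which I leave alone. In the side view the steel gauges are at (318,327) and (184,180). Next is a close crop of both steel ones and the bed.

Run:
```python
import cv2,numpy as np
s=cv2.imread('pics/scene0.png');d=cv2.imread('pics/side0.png')
c=lambda im,x,y,w,h,W,H:cv2.resize(im[y:y+h,x:x+w],(W,H),interpolation=cv2.INTER_CUBIC)
top=np.hstack([c(s,160,165,40,35,266,233),c(s,384,199,40,35,266,233),c(d,298,305,40,35,266,233)])
bot=np.hstack([c(s,215,165,160,100,560,350),c(d,164,163,40,60,238,350)])
cv2.imwrite('pics/c1.png',np.vstack([top,bot]))
```

```text
(no output)
```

View pics/c1.png

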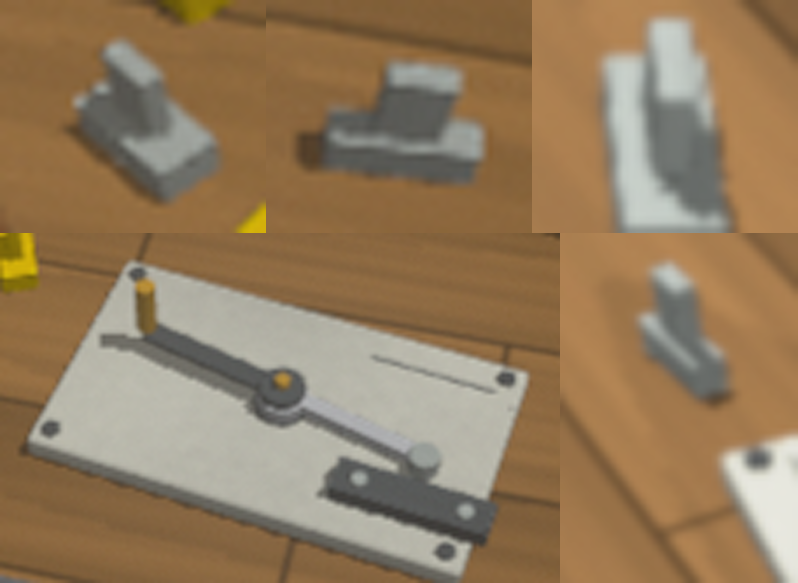

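The steel gauge at scene (181,184) is clearly the wider block, so it is gauge30. The one at (404,217) is narrow. Next I measure the bed and gauge from the two views.

```bash
cat > m.py <<'E'
from h import *
import pickle
D=pickle.load(open('d0.pkl','rb'))
def w2(d,pts,z): return np.array([ray(d,u,v,z)[:2] for u,v in pts])
box={'scene':(215,165,375,265),'side':(180,175,320,290)}
for n in('scene','side'):
    d=D[n];f=d['frame'];hsv=cv2.cvtColor(f,cv2.COLOR_RGB2HSV)
    x0,y0,x1,y1=box[n]
    m=((hsv[...,1]<60)&(hsv[...,2]>150)).astype(np.uint8);k=np.zeros_like(m);k[y0:y1,x0:x1]=1;m*=k
    m=cv2.morphologyEx(m,cv2.MORPH_OPEN,np.ones((3,3)))
    cs=max(cv2.findContours(m,0,1)[0],key=cv2.contourArea)[:,0]
    W=w2(d,cs,0.02); r=cv2.minAreaRect((W*1000).astype(np.float32));print(n,'bed',r)
    # brass
    mb=((hsv[...,0]>10)&(hsv[...,0]<24)&(hsv[...,1]>150)&(hsv[...,2]>110)).astype(np.uint8)*k
    for s in cv2.connectedComponentsWithStats(mb)[2][1:]:
        if s[4]>8: print('brass',s)
    # steel gauge
    gx={'scene':(165,165,198,200),'side':(300,302,338,350)}[n]
    g=f[gx[1]:gx[3],gx[0]:gx[2]];h=cv2.cvtColor(g,cv2.COLOR_RGB2HSV)
    mg=(h[...,1]<70).astype(np.uint8);c=max(cv2.findContours(mg,0,1)[0],key=cv2.contourArea)[:,0]+np.array(gx[:2])
    print('gauge px',cv2.boundingRect(c),'block-top footprint',cv2.minAreaRect((w2(d,c,0.02)*1000).astype(np.float32)))
E
python3 m.py
python3 - <<'E'
import pickle,sys
sys.path.insert(0,'.')
from h import *
D=pickle.load(open('d0.pkl','rb'));s=D['scene'];d=D['side']
# crop-to-pixel reads: scene bottom crop scale 3.5 origin (215,165), y offset 233
P=lambda x,y:(215+x/3.5,165+(y-233)/3.5)
for n,x,y,z in(('pin',145,285,.09),('pivot brass',283,380,.05),('nose',426,455,.038),('railface a',343,459,.036),('railface b',495,503,.036),('screwNW',138,272,.02),('NE',506,378,.02),('SE',445,551,.02),('SW',50,428,.02)):
    u,v=P(x,y);print(n,(round(u),round(v)),ray(s,u,v,z).round(4))
print('g30 tab top scene',ray(s,160+133/6.65,165+60/6.65,.056).round(4),'side',ray(d,298+670/6.65-80,305+28/6.65,.056).round(4))
E
```

```text
scene bed ((540.3621215820312, 13.554092407226562), (318.0727233886719, 178.11338806152344), 82.77217102050781)
brass [215 177  12   6  19]
brass [254 179   5   6  22]
brass [256 186   3   6  11]
gauge px (171, 171, 22, 24) block-top footprint ((497.99761962890625, -315.7559814453125), (90.8345718383789, 41.45576477050781), 49.611000061035156)
side bed ((529.8123779296875, 20.67938232421875), (342.6045227050781, 201.88043212890625), 82.97219848632812)
brass [290 181   3   5   9]
brass [256 234   4  17  57]
brass [303 269  17  21  45]
gauge px (308, 308, 20, 38) block-top footprint ((495.0091552734375, -316.16473388671875), (84.90711975097656, 32.542781829833984), 58.80442428588867)
pin (256, 180) [ 0.4982 -0.0896  0.09  ]
pivot brass (296, 207) [0.532  0.0255 0.05  ]
nose (337, 228) [0.567  0.1405 0.038 ]
railface a (313, 230) [0.5834 0.0819 0.036 ]
railface b (356, 242) [0.5963 0.1953 0.036 ]
screwNW (254, 176) [ 0.4247 -0.118   0.02  ]
NE (360, 206) [0.4656 0.1886 0.02  ]
SE (342, 256) [0.6345 0.1667 0.02  ]
SW (229, 221) [ 0.5951 -0.1403  0.02  ]
g30 tab top scene [ 0.4971 -0.3105  0.056 ] side [ 0.5016 -0.3083  0.056 ]
```

Both views put the bed centre at about (0.530, 0.022), with bed +y at 82.9° in world. That makes guide ≈ -0.18, nearly closed. gauge30 is near (0.50, -0.31). Next I take closer wrist-camera views of both, without contact.

```bash
cat >> h.py <<'E'
from scipy.spatial.transform import Rotation as Ro
def ori(phi):
    y=np.array([0,0,-1.]);z=np.array([np.cos(phi),np.sin(phi),0]);return Ro.from_matrix(np.c_[np.cross(y,z),y,z]).as_quat()
BY=np.deg2rad(-7.1); PIV=np.array([.530,.022])
def bed(x,y): c,s=np.cos(BY),np.sin(BY);return PIV+np.array([c*x-s*y,s*x+c*y])
def unbed(p): c,s=np.cos(BY),np.sin(BY);d=np.array(p)[:2]-PIV;return np.array([c*d[0]+s*d[1],-s*d[0]+c*d[1]])
E
python3 - <<'E'
from h import *
import pickle
o=get_obs();R=Ro.from_quat(o['orientation']).as_matrix();print(R.round(2).tolist())
D=pickle.load(open('d0.pkl','rb'));V=np.array(D['wrist']['view']);c=-V[:3,:3].T@V[:3,3]
off=R.T@(c-o['position']);print('cam off tool',off,D['wrist']['intrinsics'],(V[:3,:3]@R).round(2).tolist())
def look(xy,z,phi,name):
    q=ori(phi);p=np.array([*xy,z]);t=p.copy();t[:2]-=(Ro.from_quat(q).as_matrix()@off)[:2]
    bot.reach(t,q);bot.dwell(.2);d=cam('wrist',name+'.png');pickle.dump(d,open(name+'.pkl','wb'));o=get_obs();print(name,o['time_s'],o['joint_pos'],o['position'])
for phi in (BY,BY+np.pi,BY+np.pi/2,BY-np.pi/2):
    print(phi,[kinematics.solve_ik([*p,.3],ori(phi)) for p in((.53,.022),(.5,-.31))])
P=[BY+np.pi if kinematics.solve_ik([.53,.022,.3],ori(BY+np.pi)) is not None and abs(R[0,2]+1)<.5 else BY][0]
look((.53,.022),.30,P,'wb'); look((.498,-.311),.26,P,'wg')
E
```

```text
[[0.93, -0.0, 0.36], [-0.36, -0.0, 0.93], [-0.0, -1.0, -0.0]]
cam off tool [-0.08154356 -0.12509577  0.00096728] [[378.15791989   0.         269.61968948]
 [  0.         378.15791989 211.33297303]
 [  0.           0.           1.        ]] [[-0.0, 0.0, 1.0], [0.95, -0.32, 0.0], [0.32, 0.95, -0.0]]
-0.12391837689159739 [array([ 3.86578605e-02,  1.56834598e-01,  1.77520281e+00, -4.44089210e-16,
        1.20955525e+00,  1.62576237e-01]), array([-5.57545438e-01,  2.51033367e-01,  1.65662938e+00, -4.44089210e-16,
        1.23392991e+00, -4.33627061e-01])]
3.017674276698196 [array([ 3.86578605e-02,  1.56834598e-01,  1.77520281e+00, -4.44089210e-16,
        1.20955525e+00, -2.97901642e+00]), array([-5.57545438e-01,  2.51033367e-01,  1.65662938e+00, -4.44089210e-16,
        1.23392991e+00,  2.70796559e+00])]
1.446877949903299 [array([ 3.86578605e-02,  1.56834598e-01,  1.77520281e+00, -4.44089210e-16,
        1.20955525e+00, -1.40822009e+00]), array([-5.57545438e-01,  2.51033367e-01,  1.65662938e+00, -4.44089210e-16,
        1.23392991e+00, -2.00442339e+00])]
-1.694714703686494 [array([ 3.86578605e-02,  1.56834598e-01,  1.77520281e+00, -4.44089210e-16,
        1.20955525e+00,  1.73337256e+00]), array([-5.57545438e-01,  2.51033367e-01,  1.65662938e+00, -4.44089210e-16,
        1.23392991e+00,  1.13716927e+00])]
wb 2.9083 [-1.14983779e-01  1.43499134e-01  1.79122053e+00  1.88954564e-05
  1.20694937e+00  8.23343972e-03] [ 0.51904555 -0.05843048  0.29994938]
wg 4.4333 [-6.78290592e-01  3.41927306e-01  1.62157678e+00  9.97859142e-05
  1.17769321e+00 -5.55803481e-01] [ 0.48753559 -0.39090974  0.26030168]
```

View pics/wb.png

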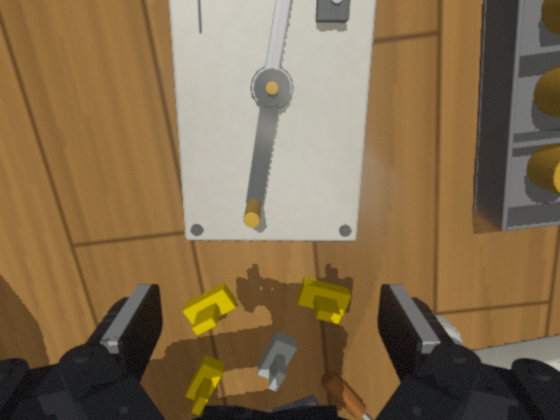

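View pics/wg.png

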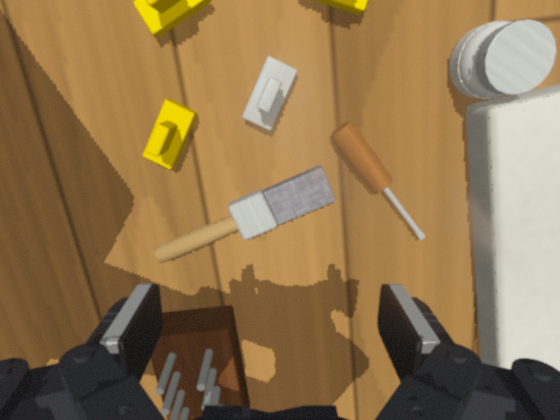

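Wrist bed view: pivot cap at (272,88), pin top near (252,220), lower bed corners at (186,240) and (357,240). Wrist gauge view: gauge30 at (270,94) with its tab top near (269,94). Now I compute these.

Run:
```python
from h import *
import pickle
b=pickle.load(open('wb.pkl','rb'));g=pickle.load(open('wg.pkl','rb'))
h=cv2.cvtColor(b['frame'],cv2.COLOR_RGB2HSV)
mb=((h[...,0]>8)&(h[...,0]<26)&(h[...,1]>140)&(h[...,2]>100)).astype(np.uint8)
mb[:, :200]=0;mb[:,330:]=0;mb[235:]=0
for s in cv2.connectedComponentsWithStats(mb)[2][1:]:
    if s[4]>20: print('brass',s)
for n,u,v,z in(('pivot',272,88,.05),('pin',252,221,.09),('pinlow',254,203,.045),('cornL',186,240,.02),('cornR',357,240,.02),('edgeL',171,5,.02),('edgeR',376,5,.02),('screwL',196.5,229.5,.02),('screwR',345,230,.02)):
    p=ray(b,u,v,z);print(n,p.round(4),unbed(p).round(4))
f=g['frame'];h=cv2.cvtColor(f,cv2.COLOR_RGB2HSV)
m=((h[...,1]<70)).astype(np.uint8);k=np.zeros_like(m);k[50:138,236:304]=1;m*=k
c=max(cv2.findContours(m,0,1)[0],key=cv2.contourArea)[:,0]
W=np.array([ray(g,u,v,.02)[:2]*1000 for u,v in c],np.float32);print('block',cv2.minAreaRect(W))
m2=m*(h[...,2]>0);print(np.percentile(h[...,2][m>0],[5,25,50,75,95]))
t=np.array([ray(g,u,v,.056)[:2] for u,v in((269,79),(282,82),(260,106),(273,110))]);print('tab est',t.mean(0))
cv2.imwrite('pics/wg2.png',cv2.resize(cv2.cvtColor(f[50:140,230:310],cv2.COLOR_RGB2BGR),None,fx=6,fy=6,interpolation=cv2.INTER_CUBIC))
```

```text
brass [267  85   7   8  25]
brass [245 200  14  27 298]
pivot [0.5309 0.02   0.05  ] [ 0.0012 -0.0018]
pin [ 0.4977 -0.0956  0.09  ] [-0.0176 -0.1207]
pinlow [ 0.4983 -0.0919  0.045 ] [-0.0174 -0.1169]
cornL [ 0.4119 -0.1343  0.02  ] [-0.0979 -0.1697]
cornR [ 0.6087 -0.1586  0.02  ] [ 0.1004 -0.1695]
edgeL [0.4444 0.1064 0.02  ] [-0.0953  0.0732]
edgeR [0.6388 0.0824 0.02  ] [0.1005 0.0734]
screwL [ 0.4264 -0.1229  0.02  ] [-0.0849 -0.1566]
screwR [ 0.5956 -0.1445  0.02  ] [ 0.0857 -0.1571]
block ((495.9203186035156, -317.10699462890625), (59.88599395751953, 30.259201049804688), 58.22322463989258)
[144. 183. 200. 205. 211.]
tab est [ 0.4978848  -0.31693375]
```

View pics/wg2.png

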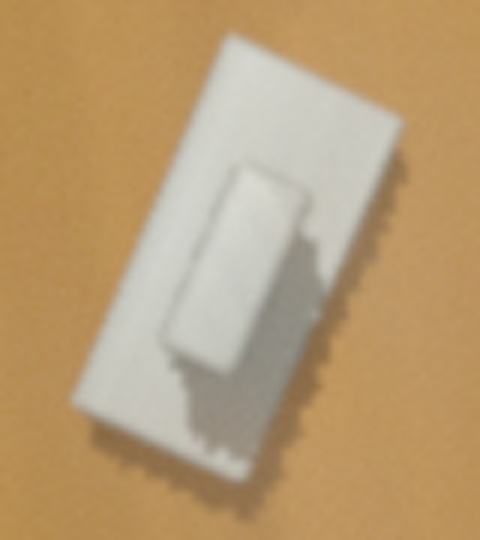

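The gauge block measures 59.9 × 30.3 mm at (0.496,-0.317) with its long axis at 58.2°, which matches gauge30. The pin is at radius about 0.120, lever angle about -0.147. I'll open the guide by straddling the pin.

```bash
sed -i 's/PIV=np.array(.*)$/PIV=np.array([.5303,.0208])/' h.py
python3 - <<'E'
from h import *
Q=ori(BY)
L=lambda x,y,z,v=.15:bot.servo_line([*bed(x,y),z],Q,velocity=v)
fb=lambda:(lambda o:(round(o['time_s'],2),(Ro.from_euler('z',-BY).apply(o['wrist_force'])).round(2).tolist(),unbed(o['position']).round(4).tolist(),round(o['gripper_width'],4)))(get_obs())
bot.reach([*bed(-.0176,-.119),.14],Q);hand.move_gripper(.04,120);print(fb())
L(-.0176,-.119,.069);print('down',fb())
for x in (-.004,.0,.01,.025): L(x,-.119,.069,.05);print(fb())
L(.044,-.116,.069,.05);print('open',fb())
L(.034,-.116,.069,.1);print('free',fb())
L(.034,-.116,.15,.25)
d=cam('side','side1.png');s=cam('scene','scene1.png')
a=cv2.imread('pics/side1.png')[160:320,170:350];b=cv2.imread('pics/scene1.png')[150:280,210:390]
cv2.imwrite('pics/c2.png',np.hstack([cv2.resize(a,(400,355)),cv2.resize(b,(400,355))]))
E
```

```text
(6.16, [-0.49, -0.67, -0.25], [-0.0175, -0.1192], 0.04)
down (6.78, [1.0, 0.43, 0.25], [-0.0174, -0.119], 0.0398)
(7.21, [0.3, 0.78, 0.69], [-0.0034, -0.119], 0.04)
(7.46, [0.27, 0.2, 0.17], [0.0001, -0.119], 0.0398)
(7.81, [-1.28, -1.39, -0.98], [0.0095, -0.1191], 0.04)
(8.26, [-1.56, 0.81, -0.8], [0.025, -0.1189], 0.0402)
open (8.79, [-0.93, 0.11, -0.77], [0.0441, -0.1159], 0.0397)
free (9.04, [0.59, -0.42, 0.12], [0.034, -0.1159], 0.0399)
```

View pics/c2.png

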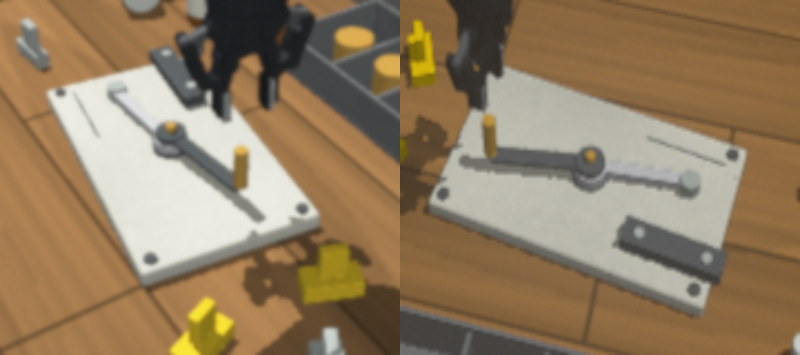

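Both views show the guide swung well open, with the nose at about (690,183) and the rail at (670,250) in the right crop. One wrist look at the nose and rail gives the rail face position, then I pick up the gauge.

Run:
```python
from h import *
import pickle
Q=ori(BY)
bot.reach([*bed(.02,.06),.17],Q);bot.dwell(.2);d=cam('wrist','wr.png');pickle.dump(d,open('wr.pkl','wb'))
for x in(.036,.042,.048):print(x,[proj(d,[*bed(x,y),.036]).round(1).tolist() for y in(.06,.12,.18)])
print(proj(d,[*bed(0,0),.02]))
```

```text
0.036 [[291.9, 203.5], [293.4, 117.5], [295.2, 17.5]]
0.042 [[300.3, 203.5], [302.4, 117.5], [305.0, 17.5]]
0.048 [[308.6, 203.5], [311.4, 117.5], [314.7, 17.5]]
[244.96662433 268.57326908]
```

View pics/wr.png

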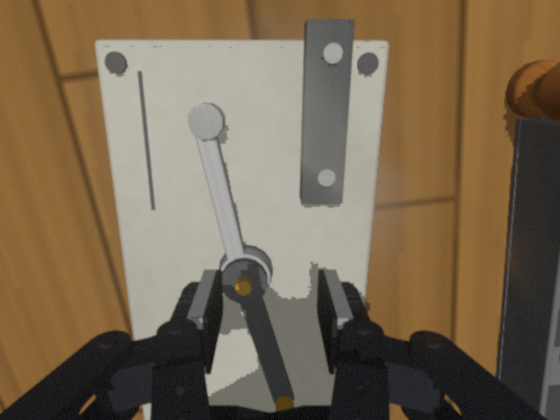

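Rail face top edge runs (301,203)→(306,19), which gives bed x ≈ 42.5 mm, parallel to bed y. The nose is at (205,121), well open. Next: grasp the gauge by its tab across the 12 mm side and carry it to bed (24.5, 120) mm, about 3 mm off the rail.

Run:
```python
from h import *
import pickle
d=pickle.load(open('wr.pkl','rb'));print('nose bed',unbed(ray(d,205,121,.038)))
G=np.array([.4964,-.3171]);qg=ori(np.deg2rad(-31.8));Q=ori(BY)
F=lambda:np.mean([(bot.dwell(.02),get_obs()['wrist_force'])[1] for _ in range(8)],0).round(2)
bot.reach([*G,.13],qg);hand.move_gripper(.035,40);print('F0',F())
bot.servo_line([*G,.045],qg,velocity=.15);hand.move_gripper(0.0,40);o=get_obs();print('w',o['gripper_width'],F())
bot.servo_line([*G,.20],qg,velocity=.2);print('lift',F(),get_obs()['gripper_width'])
T=bed(.0245,.12)
bot.reach([*T,.18],Q);bot.dwell(.3);print('above',F(),get_obs()['time_s'])
bot.servo_line([*T,.075],Q,velocity=.15);print(F())
for z in(.070,.0675,.066,.0655,.065):
    bot.servo_line([*T,z],Q,velocity=.03);f=F();print(z,f)
    if f[2]>2: break
cam('side','side2.png');d=cam('wrist','w2.png')
a=cv2.imread('pics/side2.png')[150:290,180:340];b=cv2.imread('pics/w2.png')
cv2.imwrite('pics/c3.png',np.hstack([cv2.resize(a,(343,300)),cv2.resize(b,(400,300))]));print(get_obs()['time_s'])
```

```text
nose bed [-0.02272629  0.11803251]
F0 [ 0.11  0.19 -0.04]
w 0.01145089774707966 [-1.54  0.57  6.89]
lift [-0.41 -0.2  -3.5 ] 0.011168301738723047
above [-0.08  0.06 -3.21] 16.8083
[ 0.14  0.04 -2.77]
0.07 [-0.26 -0.19 -3.26]
0.0675 [ 0.01 -0.15 -3.05]
0.066 [ 0.44  0.08 -1.64]
0.0655 [-1.68 -0.19  5.52]
19.4917
```

View pics/c3.png

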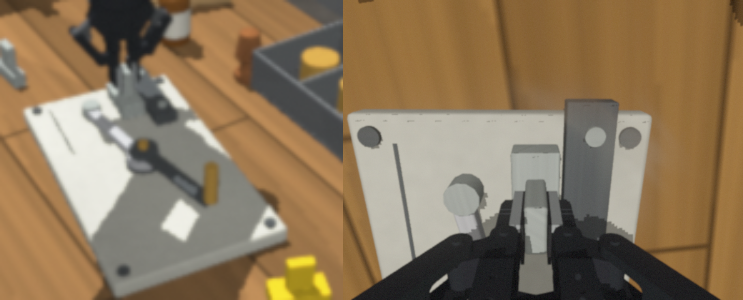

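The gauge is upright, resting on the bed between nose and rail, square to the rail with a small gap. I'll release it, go to the pin, and close with force feedback.

```bash
cat > close.py <<'E'
from h import *
Q=ori(BY)
L=lambda x,y,z,v:bot.servo_line([*bed(x,y),z],Q,velocity=v)
def F(n=8):
    v=[]
    for _ in range(n): bot.dwell(.02);v.append(Ro.from_euler('z',-BY).apply(get_obs()['wrist_force'])[:2])
    return np.mean(v,0)
def Y(x): px=x+.012; return -np.sqrt(.12**2-px**2)
E
python3 - <<'E'
from close import *
hand.move_gripper(.035);
o=get_obs()['position'];bot.servo_line([o[0],o[1],.16],velocity=.2)
bot.reach([*bed(.033,-.1155),.15],Q);hand.move_gripper(.04,120);f0=F(16);print('F0',f0)
L(.033,-.1155,.069,.15);print('down',F()-f0)
for x in(.018,.005,0,-.005,-.010,-.013): L(x,Y(x),.069,.05);print(x,(F()-f0).round(2),unbed(get_obs()['position']).round(4))
np.save('f0.npy',f0);print(get_obs()['time_s'],get_obs()['gripper_width'])
d=cam('scene','scene3.png');cam('side','side3.png')
a=cv2.imread('pics/side3.png')[160:320,170:350];b=cv2.imread('pics/scene3.png')[150:280,210:390]
cv2.imwrite('pics/c4.png',np.hstack([cv2.resize(a,(400,355)),cv2.resize(b,(400,355))]))
E
```

```text
F0 [-0.01428085 -0.41944524]
down [-0.17096767  0.04692979]
0.018 [-0.07  0.81] [ 0.0182 -0.1162]
0.005 [0.18 0.59] [ 0.005  -0.1188]
0 [ 2.53 -0.75] [ 0.0003 -0.1195]
-0.005 [ 2.95 -1.02] [-0.0048 -0.1198]
-0.01 [ 2.8  -0.73] [-0.01   -0.1199]
-0.013 [ 3.51 -1.44] [-0.0129 -0.12  ]
25.3917 0.04040845099076233
```

View pics/c4.png

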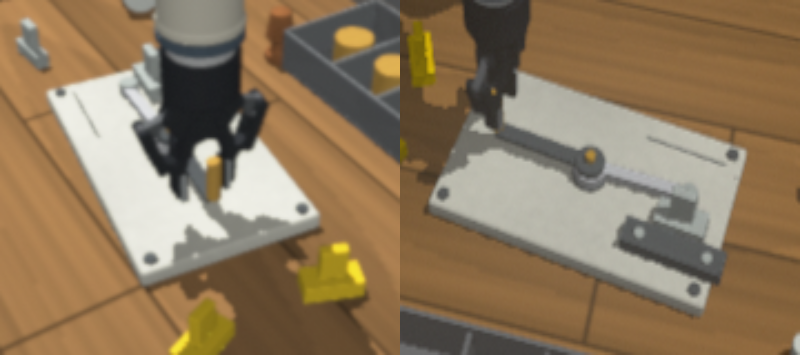

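The guide is closing with steady contact at about 3 N, and the gauge stands between nose and rail. Now fine closing steps.

Run:
```python
from close import *
f0=np.load('f0.npy');x=-.0135;prev=0
while x>-.027 and get_obs()['time_s']<50:
    L(x,Y(x),.069,.01);f=(F(6)-f0);print(round(x,5),f.round(2),round(get_obs()['time_s'],1))
    if f[0]>=11: break
    x-=.0005 if f[0]<6 else .00015
```

```text
-0.0135 [ 4.89 -2.15] 25.8
-0.014 [ 5.07 -2.11] 26.2
-0.0145 [ 4.91 -2.32] 26.5
-0.015 [ 4.46 -2.4 ] 26.9
-0.0155 [ 5.15 -3.04] 27.2
-0.016 [ 4.51 -2.56] 27.6
-0.0165 [ 4.81 -3.22] 27.9
-0.017 [ 4.38 -3.17] 28.3
-0.0175 [ 4.69 -3.05] 28.6
-0.018 [ 5.81 -3.62] 29.0
-0.0185 [ 6.28 -3.27] 29.3
-0.01865 [ 6.34 -3.34] 29.7
-0.0188 [ 6.12 -3.39] 30.0
-0.01895 [ 6.73 -3.41] 30.4
-0.0191 [ 6.38 -3.65] 30.7
-0.01925 [ 6.89 -3.61] 31.1
-0.0194 [ 6.28 -3.74] 31.4
-0.01955 [ 6.71 -3.7 ] 31.8
-0.0197 [ 6.83 -3.57] 32.1
-0.01985 [ 6.72 -3.61] 32.5
-0.02 [ 6.69 -4.22] 32.8
-0.02015 [ 6.53 -3.67] 33.2
-0.0203 [ 6.95 -3.94] 33.5
-0.02045 [ 6.97 -4.43] 33.9
-0.0206 [ 6.77 -4.08] 34.2
-0.02075 [ 6.32 -4.06] 34.6
-0.0209 [ 6.66 -3.97] 34.9
-0.02105 [ 6.39 -4.19] 35.3
-0.0212 [ 6.83 -4.09] 35.6
-0.02135 [ 7.24 -4.5 ] 36.0
-0.0215 [ 7.55 -4.39] 36.3
-0.02165 [ 7.43 -4.84] 36.7
-0.0218 [ 7.65 -4.14] 37.0
-0.02195 [ 8.6  -4.57] 37.4
-0.0221 [ 8.77 -4.41] 37.7
-0.02225 [ 8.96 -4.07] 38.1
-0.0224 [ 9.49 -4.5 ] 38.4
-0.02255 [10.04 -4.49] 38.8
-0.0227 [10.32 -4.9 ] 39.1
-0.02285 [10.4  -4.69] 39.5
-0.023 [11.53 -4.67] 39.8
```

Contact phases are clear: free friction about 4.9 N, sliding the gauge about 6.7 N, home on the rail at x ≈ -21.3 mm, then rising at about 2.6 N/mm. At 11.5 N pin force the nip is about 7 N, so I'll continue to about 14.5 N.

Run:
```python
from close import *
f0=np.load('f0.npy');x=-.0232
while x>-.0252:
    L(x,Y(-.023),.069,.01);f=(F(8)-f0);print(round(x,5),f.round(2),round(get_obs()['time_s'],1))
    if f[0]>=14.2: break
    x-=.0002
# back off +x by half the play, then up
o=unbed(get_obs()['position']);L(o[0]+.011,o[1],.069,.04);print('free',(F()-f0).round(2))
L(o[0]+.011,o[1],.16,.2);bot.reach([*bed(-.02,.03),.22],Q);bot.dwell(.2)
d=cam('wrist','w4.png');cam('scene','scene4.png')
b=cv2.imread('pics/scene4.png')[140:270,210:380]
w=cv2.imread('pics/w4.png');cv2.imwrite('pics/c5.png',np.hstack([cv2.resize(w,(400,300)),cv2.resize(b,(392,300))]))
import pickle;pickle.dump(d,open('w4.pkl','wb'));print(get_obs()['time_s'])
```

```text
-0.0232 [11.91 -4.6 ] 40.2
-0.0234 [12.18 -4.41] 40.6
-0.0236 [12.94 -4.45] 41.0
-0.0238 [13.71 -4.3 ] 41.4
-0.024 [14.06 -3.84] 41.8
-0.0242 [14.69 -3.83] 42.1
free [-0.12  0.71]
44.3833
```

View pics/c5.png

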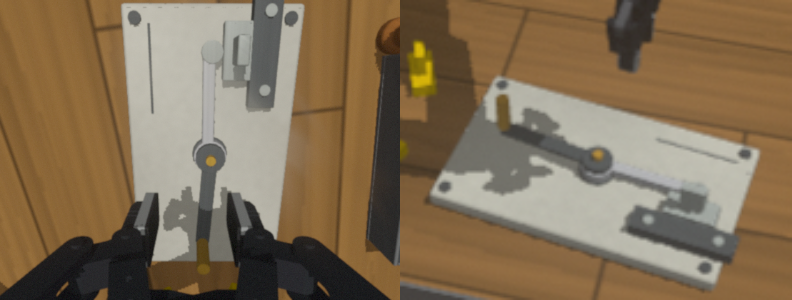

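The gauge lies flat on the rail with the nose at its middle, and the lever stays on the closing side. The robot is clear, so I'm handing in.

```bash
python3 -c "
from h import *
hand_in();print(get_obs()['time_s'])"
```

```text
the job is handed in; nothing more can be done
the job is handed in; nothing more can be done
```

The edge guide is set to the 30 mm gauge and the job is handed in; the robot clock read 44.4 s at my last reading, well under the 72 s limit.

- **Opening:** I swung the guide open with the lever pin to about 0.20 rad.
- **Gauge:** I gripped gauge30 by its tab (the block measured 59.9 × 30.3 mm in the image). I stood it upright on the bed about 3 mm off the rail, its middle in front of the nose.
- **Closing:** I pulled the lever back through its slack in fine steps. The pin force read about 4.9 N with the guide swinging freely, then about 6.7 N while the nose slid the gauge. It rose steadily once the gauge was home on the rail, to 14.7 N at the end.
- **Letting go:** I moved the fingers off the loaded side of the pin without easing it back, then lifted clear.

**Last checks:**
- The final wrist and scene pictures show the gauge flat on the rail, the nose at its middle and the lever still on the closing side.
- The fingers read about zero force after backing off the pin.
- Everything else in those pictures looked unmoved.

**What I could not measure:** the nip of about 10 N is worked out from the pin force minus friction. I only read the force when stopped between steps, so brief peaks were not seen. While I held the pin, the force reading also showed 4 to 5 N along the lever, probably the pad rubbing on the pin. It hardly affects the nip estimate. I did not measure what nip remains after letting go.

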